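# Serve a truffle from the lever dispenser

## Robot

A 6-joint arm with a two-finger parallel gripper is mounted at the origin on a cart in front of the work surface, level with it; the furniture and walls round the work are solid. World frame = base frame: x ahead of the robot, y to its left, z up, the work surface at z = 0. Lengths are in m, angles in degrees, forces in N, time in s.
With the tool pointing down it reaches from about 0.375 to 0.75 m from the base axis. Payload 9 kg.
Tool frame: the origin (TCP) lies where the fingers leave the gripper's body, on its centre line; the fingertips stand 73 mm ahead of it and the grasp point (between the pads) lies 54 mm ahead of it (robot.tip_reach is the distance from the TCP to the fingertips, in m); z points along the fingers, y is the direction in which the jaws open and shut (so a half turn about z gives the same grasp; the last joint's range is limited). The gripper opens to 85 mm and grips with 20 to 120 N. Pads are 22 mm wide; open, the fingers measure 114 mm over their backs; the gripper's body (76 mm by 85 mm) begins 54 mm behind the grasp point. The pads swing forward as they close: fully open they stand 13 mm farther back than shut.
Start: joints at [57.714, 5.964, 5.575, 89.605, 0, 77.527], TCP at [0.203, 0.565, 0.304] pointing down, gripper open.
Joint ranges: [-171.21, 171.21], [-48.23, 106.86], [-62.78, 66.21], [-105.2, 120.99], [-86.42, 89.51], [-180, 180]. Speed limits (degrees/s): [127.2, 127.2, 147.25, 180, 180, 180].

## Interface

Orientations are given as [roll, pitch, yaw] about the fixed x, y, z axes, in that order (R = Rz(yaw) Ry(pitch) Rx(roll)).
In Python, from plant import robot gives the robot as it stands. Calls block until the motion is done:
- robot.move_pose(position, orientation): joint-space move of the TCP to a pose.
- robot.line_to(position, vel=0.15, rotation=None, guard=None): straight line of the TCP; rotation=None keeps the orientation; vel is the mean speed in m/s. With guard (N) it stops when the force on the tool has changed by that much, and returns True; else False.
- robot.goto_joints(angles): joint-space move.
- robot.set_gripper(opening): finger opening in m; the grip force is fixed at half the most; returns when the fingers have stopped.
- robot.pause(seconds).
- robot.ik(position, orientation): joint angles nearest the present ones, or None.
- robot.observe(): the state.
- robot.grab_frame(name): name is "side" or "top"; returns the picture (400x640x3 uint8, blue, green, red); there is no depth.
- robot.get_calibration(name): a dict with "vertical_fov" (degrees; the focal length in pixels is half the picture's height over the tangent of half this angle, whatever the lens; pixels are square), "cx", "cy" (the principal point, pixels), "k1" (the pictures are not rectified: a ray, as slopes to the right and down, at radius r is drawn at 1 + k1 r^2 times it, then the intrinsics apply), "rvec" (rotation vector, rad) and "tvec" (3), from world to camera coordinates, as OpenCV has them. Camera axes: x right, y down, z forward; pixel columns grow to the right and rows downward; lengths in m; the calibration is good to about 2 mm. A picture is of the moment at which its call begins. get_calibration takes no time and is no camera call.
A pose or a line that the arm cannot do raises robot.IKError and nothing moves.
- robot.job_done(): hands the job in, once; it reports no verdict.
The state is a dict: "time": time; "q": joint angles; "qvel": joint speeds; "joint_torque": joint torques, N m; "tool_pos": TCP position; "tcp_rot": TCP orientation; "ft_force": force on the tool from outside, world axes, zero at the start; "torque": the same for the moment, N m; "gripper_width": finger opening in m.
Only numpy, scipy, OpenCV 4.12 (cv2) and the standard library are available. Lean on these libraries where they do the work, as an engineer would, in place of code of your own. Each camera call takes 0.05 s, during which the arm holds its last target. There are 200 camera calls.

## Task

Serve the truffle: press the dispenser's lever paddle all the way down, so that the linked lid lifts and the truffle rolls out into the tray by itself, and then let the paddle up slowly so that the lid eases shut and never drops or slams. Do not touch the lid or the truffle, and leave the things standing around where they are.

Things in the scene. Friction and masses are not known exactly. Their poses are not given: they have to be found in the camera images.
- dispenser: Truffle dispenser, screwed down: wooden base plate 335 x 104 x 12 mm, a lidded chute with clear side panes, an open catch tray at one end and a lever paddle at the other. Origin on the worktop under the middle of the chute; +x is the level way the truffle rolls, to the tray; -x points to the paddle; z is up. The base runs from x = -210 to +125 mm, the chute from -75 to 60 mm.
- tray_floor (a point): Middle of the tray's floor, 12 mm above the worktop. The tray is 59 mm (dispenser x) by 60 mm (y) inside, its rim 40 mm above the worktop.
- lever_pivot (a point): Middle of the lever's axle, 60 mm above the worktop, level and along the dispenser's y; held by two steel brackets 46 mm to either side, tops 70 mm above the worktop.
- paddle_top (a point): Middle of the paddle's upper face (50 x 66 mm in dispenser x, y; wood, 6 mm thick), 103 mm from the lever's axle. At rest 92 mm above the worktop, sloping 0.28 rad down to the lid; fully pressed 46 mm above it, sloping 0.17 rad the other way. It swings in an arc, moving under 10 mm level. About 2.5 to 5 N straight down here holds the lid up.
- lever (a joint): Angle of the lever (rad): 0 at rest (paddle up, lid shut), grows as the paddle is pressed down, 0.45 at its stop. No spring: the weight of the lid brings it back up, within about 0.2 s if let go.
- lid (a joint): Angle of the steel lid (rad): 0 shut, about 0.65 with the lever at its stop. A push rod links it to the lever; it turns about 1.5 times as far and fast. Hinged at the chute's end near the paddle. A plate at its front (gate) holds the truffle back, freeing it at about half opening. Eased shut: never faster than 2 rad/s (0.14 m/s at the paddle).
- lid_front (a point): Middle of the upper front edge of the lid, above the gate, 90 mm above the worktop when shut. The lid is 124 mm long and 66 mm wide and rises to about 165 mm.
- truffle_center (a point): Centre of the truffle, a dark chocolate ball 32 mm in diameter, 22 g. It starts inside the chute behind the gate and, once the gate is up, rolls into the tray within about a second; lying in the tray its centre is 28 mm above the worktop.
- ribbon_roll: Roll of gold ribbon lying flat, about 64 x 67 x 20 mm; origin at the centre of its underside. To be left alone.
- choc_bar: Wrapped chocolate bar lying flat, 62 x 164 x 12 mm; origin at the centre of its underside. To be left alone.
- jar: Lidded glass jar, 59 mm in diameter, 75 mm tall; origin at the centre of its underside. To be left alone.
- stamp: Wooden hand stamp standing on its block, 30 x 46 x 60 mm; origin at the centre of its underside. To be left alone.

How it is judged:
By the outcome, as a careful person would: the job done as asked, in the order asked, and still so for the second after the job is handed in, with the robot touching nothing.
It also fails if it takes over 34 s, if anything falls off the work surface, if the arm or the gripper's body presses on something with over 40 N, if the wrist force passes 120 N, or if a joint passes its speed limit or range.

## Working session

There is one attempt and no reset: what is moved stays moved. The work goes in short steps, each a Python script; the robot and the scene stay as the last script left them, time stands still between calls to the robot, and variables do not carry over. Pictures are saved under pics/ and viewed, on a budget of 10 in all, crops included, one or two more only if the job needs it, and the job is handed in when it is done.

```bash
mkdir -p pics; ls; python3 - <<'E'
from plant import robot
import cv2
for n in("side","top"):
    cv2.imwrite(f"pics/{n}0.png",robot.grab_frame(n)); print(n,robot.get_calibration(n))
s=robot.observe();print(s["time"],s["tool_pos"],s["tcp_rot"],s["ft_force"],robot.tip_reach)
E
```

```text
pics
side {'vertical_fov': 50.33133334245353, 'cx': 321.81848027877413, 'cy': 198.93896569646188, 'k1': 0.012471683104769357, 'rvec': array([ 2.20376196, -0.12264262,  0.0373973 ]), 'tvec': array([-0.55749938,  0.10615311,  1.12814239])}
top {'vertical_fov': 47.01235679175313, 'cx': 318.0734646026942, 'cy': 192.5038845025955, 'k1': -0.0415979677855735, 'rvec': array([ 2.1403394 , -2.16591657,  0.1717063 ]), 'tvec': array([-0.02555182,  0.55212094,  1.15779164])}
0.1 [0.2032441  0.56428944 0.30317778] [-1.79930871e+02 -1.69761712e-02  1.60184411e+02] [ 0.08619697 -0.38939664  1.02812497] 0.0726
```

View pics/top0.png

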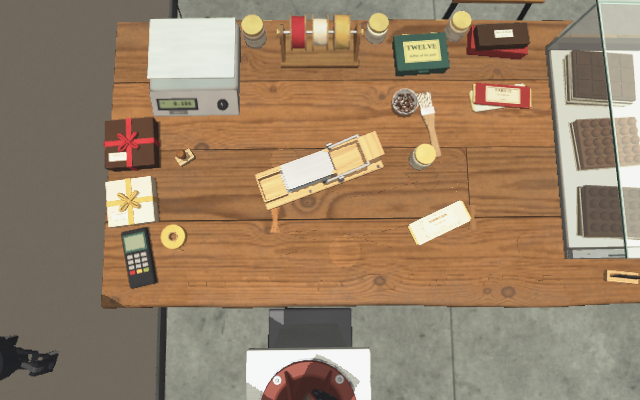

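View pics/side0.png

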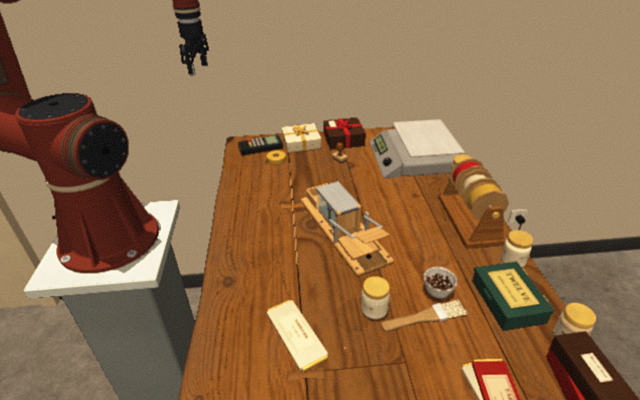

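The top view shows the tray end near (268,190), the lid near (308,170) and the paddle near (370,147). The jar is close to the paddle at (423,157). I'll zoom in on both views.

```bash
python3 - <<'E'
import cv2,numpy as np
a=cv2.imread("pics/top0.png")[120:220,245:445]; b=cv2.imread("pics/side0.png")[175:275,290:410]
a=cv2.resize(a,None,fx=4,fy=4,interpolation=cv2.INTER_CUBIC)
b=cv2.resize(b,None,fx=5,fy=5,interpolation=cv2.INTER_CUBIC)
cv2.imwrite("pics/topz.png",a);cv2.imwrite("pics/sidez.png",b)
E
```

```text
(no output)
```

View pics/topz.png

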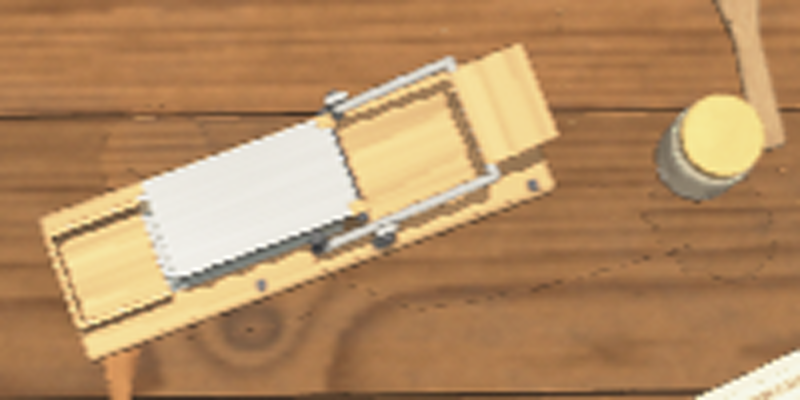

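View pics/sidez.png

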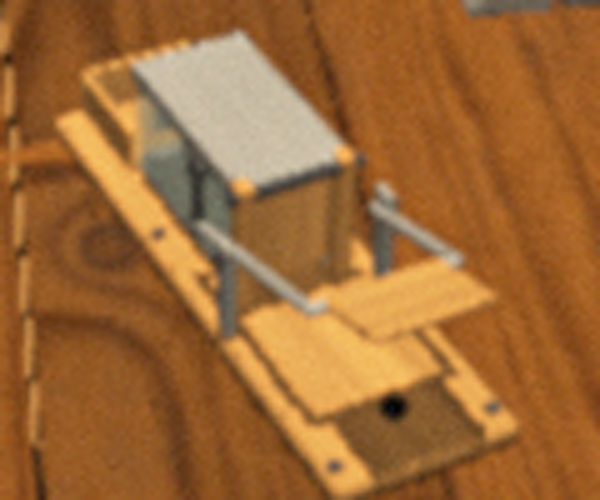

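The zoomed top view shows the paddle corners at about (457,68), (520,45), (558,133) and (497,163). In the zoomed side view they are at about (325,292), (380,338), (495,295) and (450,262). Next I'll cast rays through these.

```bash
cat > h.py <<'E'
import numpy as np,cv2
from plant import robot
def ray(n,uv):
    c=robot.get_calibration(n);f=200/np.tan(np.radians(c["vertical_fov"]/2))
    K=np.array([[f,0,c["cx"]],[0,f,c["cy"]],[0,0,1]])
    p=cv2.undistortPoints(np.array([[uv]],float),K,np.array([c["k1"],0,0,0]))[0,0]
    R=cv2.Rodrigues(c["rvec"])[0];return -R.T@c["tvec"],R.T@np.r_[p,1]
def plane(n,uv,z):
    o,d=ray(n,uv);return o+d*(z-o[2])/d[2]
def proj(n,P):
    c=robot.get_calibration(n);f=200/np.tan(np.radians(c["vertical_fov"]/2))
    K=np.array([[f,0,c["cx"]],[0,f,c["cy"]],[0,0,1]])
    return cv2.projectPoints(np.array([P],float),c["rvec"],c["tvec"],K,np.array([c["k1"],0,0,0]))[0][0,0]
E
python3 - <<'E'
from h import *
T=lambda u,v:(245+u/4-.375,120+v/4-.375)
S=lambda u,v:(290+u/5-.4,175+v/5-.4)
def show(n,cs):
    P=[plane(n,uv,z) for uv,z in cs]
    for p in P: print(n,p.round(4))
    return np.mean(P,0)
print("c",show("top",[(T(457,68),.085),(T(520,45),.099),(T(558,133),.099),(T(497,163),.085)]))
print("c",show("side",[(S(325,292),.085),(S(380,338),.099),(S(495,295),.099),(S(450,262),.085)]))
a,b=plane("top",T(553,188),.012),plane("top",T(93,358),.012)
c,d=plane("side",S(345,497),.012),plane("side",S(517,432),.012)
print("base edge",a,b,np.linalg.norm(a-b),np.degrees(np.arctan2(*(b-a)[1::-1])),"side end corners",c,d)
e=plane("side",S(62,118),.012);print("side base edge",e,np.degrees(np.arctan2(*(e-c)[1::-1])))
j=plane("top",T(722,137),.075);print("jar",j)
E
```

```text
top [ 0.6885 -0.1376  0.085 ]
top [ 0.6994 -0.1765  0.099 ]
top [ 0.6421 -0.1986  0.099 ]
top [ 0.6263 -0.1614  0.085 ]
c [ 0.66408481 -0.16853642  0.092     ]
side [ 0.6241 -0.151   0.085 ]
side [ 0.6403 -0.2007  0.099 ]
side [ 0.6979 -0.1783  0.099 ]
side [ 0.6868 -0.1367  0.085 ]
c [ 0.66228038 -0.16669026  0.092     ]
base edge [ 0.62450164 -0.20823994  0.012     ] [0.51280399 0.10108202 0.012     ] 0.32887146301770315 109.85489619418976 side end corners [ 0.62526294 -0.21311009  0.012     ] [ 0.71477098 -0.18088567  0.012     ]
side base edge [0.51318996 0.10220022 0.012     ] 109.5671001740809
jar [ 0.64422848 -0.30853321  0.075     ]
```

```bash
python3 - <<'E'
from h import *
P=np.array([.663,-.169]);t=robot.tip_reach
robot.set_gripper(0.0)
for z in(.30,.05+t): print(robot.ik([*P,z],[180,0,110]))
robot.move_pose([*P,.26],[180,0,110])
robot.line_to([*P,.115+t],vel=.1)
s=robot.observe();print(s["time"],s["tool_pos"],s["tcp_rot"],s["ft_force"],s["gripper_width"])
a=robot.grab_frame("top")[90:230,215:445];b=robot.grab_frame("side")[115:285,270:430]
cv2.imwrite("pics/near.png",np.hstack([cv2.resize(a,(460,400)),cv2.resize(b,(340,400))]))
E
```

```text
[-25.21911193  21.32763183  22.74324017  91.41560835   0.
  44.78088807]
[-25.21911193  22.96103648   6.25203771  73.29100123   0.
  44.78088807]
4.7833 [ 0.663311   -0.16912577  0.18842155] [1.79955822e+02 4.51359698e-02 1.10000502e+02] [0.82188284 0.40798738 0.38699907] -0.0001610355642990072
```

View pics/near.png

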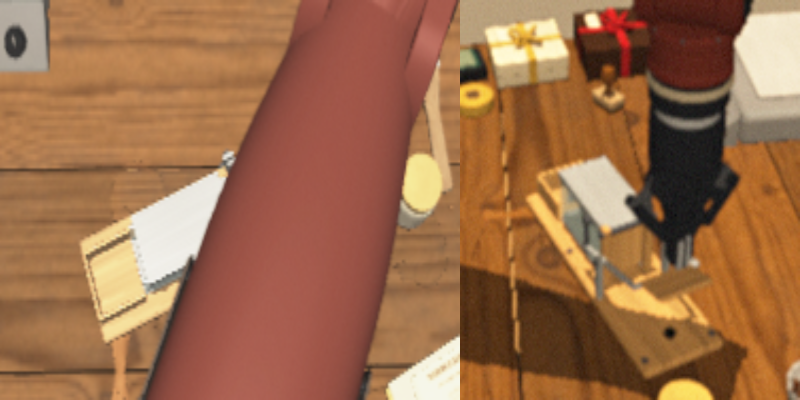

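The closed fingertips at (680,262) in the side crop stand just above the paddle. The tray stays visible in the top view. Now I'll press, with a force guard to catch the stop.

```bash
python3 - <<'E'
from h import *
P=robot.observe()["tool_pos"][:2];t=robot.tip_reach
def rep(l):
    s=robot.observe();print(l,round(s["time"],2),"tip z",(s["tool_pos"][2]-t).round(4),s["ft_force"].round(2))
for z in(.09,.075,.06):
    print(robot.line_to([*P,z+t],vel=.04,guard=20));rep(z)
print(robot.line_to([*P,.034+t],vel=.025,guard=15));rep("stop")
robot.pause(1.2);rep("held")
a=robot.grab_frame("top")[90:230,215:445];b=robot.grab_frame("side")[115:285,270:430]
cv2.imwrite("pics/press.png",np.hstack([cv2.resize(a,(460,400)),cv2.resize(b,(340,400))]))
E
```

```text
False
0.09 5.66 tip z 0.09 [-1.02 -0.17 -0.02]
False
0.075 6.18 tip z 0.0747 [-0.69  0.33  1.85]
False
0.06 6.71 tip z 0.0598 [-0.36  0.27  2.42]
True
stop 7.33 tip z 0.0481 [-3.27  1.51  7.44]
held 8.53 tip z 0.048 [-2.520e+00  1.000e-02  1.015e+01]
```

View pics/press.png

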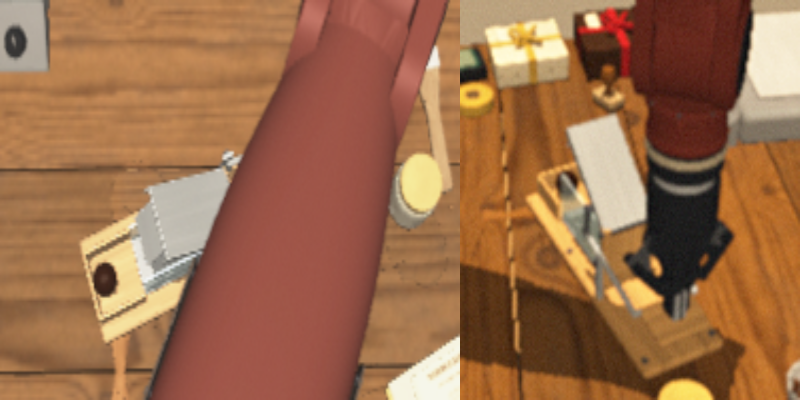

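The truffle is in the tray (105,280), the lid is up, and the force has risen to 10 N at a tip height of 48 mm, as expected at the stop. Now I'll let the paddle up slowly.

```bash
python3 - <<'E'
from h import *
P=robot.observe()["tool_pos"][:2];t=robot.tip_reach
def rep(l):
    s=robot.observe();print(l,round(s["time"],2),"tip z",(s["tool_pos"][2]-t).round(4),s["ft_force"].round(2))
robot.line_to([*P,.075+t],vel=.018);rep(1)
robot.line_to([*P,.108+t],vel=.018);rep(2)
robot.line_to([*P,.26],vel=.12)
q=robot.observe()["q"].copy();q[0]+=-40
robot.goto_joints(q);robot.pause(.3);rep("clear")
a=robot.grab_frame("top")[90:230,215:445];b=robot.grab_frame("side")[115:285,270:430]
cv2.imwrite("pics/end.png",np.hstack([cv2.resize(a,(460,400)),cv2.resize(b,(340,400))]))
E
```

```text
1 10.32 tip z 0.0748 [-0.31  1.04  2.04]
2 12.3 tip z 0.1079 [-0.13 -0.58  0.02]
clear 15.12 tip z 0.1865 [-0.23  0.51 -0.01]
```

View pics/end.png

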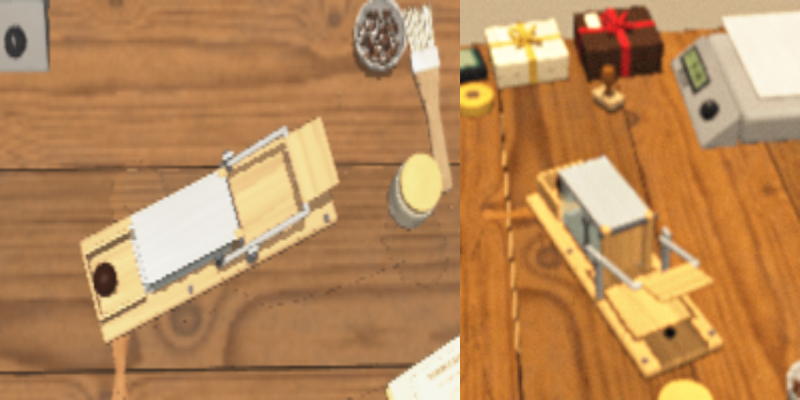

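The final pictures show the lid shut, the paddle back up, the truffle in the tray (105,280) and the jar unmoved. I'm handing in.

```bash
python3 -c "
from plant import robot
robot.job_done()"
```

```text
the job is handed in; nothing more can be done
```

The truffle is served: it lies in the tray, and the lid is shut again. I handed the job in just after 15 s on the robot's clock.

- **Press:** I pushed the paddle down with the closed fingertips until the force rose from about 2.4 N to 10 N at a tip height of 48 mm, which is the stop. While I held it there, the picture showed the lid raised and the truffle already in the tray.
- **Release:** I let the paddle up at a mean 0.018 m/s, against the 0.14 m/s limit. Halfway up the force still read about 2 N, so the fingers were carrying the paddle, and it reached zero by the top.
- **Final check:** The last pictures show the lid shut, the paddle up and the arm clear. The jar and stamp stand where they were. The ribbon roll and chocolate bar are only partly in that picture, but the arm went nowhere near them.

No check failed or disagreed. I did not measure the lid's speed directly; I judged it from the fingertip speed and the contact force.

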